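Dip a test rod, seat it in the reader and hold the cam lift at its top

TASK

Dip the tip of the green-capped test rod into the blue cup, then stand the rod upright in the socket of the reader's lift, right down to the socket's floor, and let go of it. Then turn the red cam lever until the lift is at its highest point, and finish with the gripper holding the lever there: it springs back when let go, and the lift sinks again if the lever is turned too far. Keep the blue cup standing and leave all other things on the table where they are.

Things in the scene. Friction and masses are not known exactly. Their poses are not given: they have to be found in the camera images.
- rod_center (a point): Middle of the test rod with the green cap, half-way up. Loose, about 40 g, 120 mm long: white round shaft 13 mm thick with coloured bands, on top a green round cap 18 mm thick, 30 mm tall, whose middle is 45 mm above this point. Starts upright in one of the rack's holes. z axis: along the rod to the cap. Grip it by the cap.
- rod_tip (a point): Centre of the lower end face of the green-capped rod, 60 mm below rod_center along the rod.
- rack: White rack block, fixed, 55 x 180 x 36 mm (x, y, z), origin at the centre of its underside. Three round holes 16 mm wide and 28 mm deep in a row along its y axis, 65 mm apart, one in the middle; their floors are 8 mm above the table. Each holds a test rod, in any order.
- rod_orange: Test rod of the same size with an orange cap, loose, upright in the rack; origin at its lower end. To be left there.
- rod_black: Test rod of the same size with a black cap, loose, upright in the rack; origin at its lower end. To be left there.
- cup_blue: Small open round blue cup, loose, about 180 g, 60 mm high, 76 mm wide at the rim, wall 4 mm, somewhat narrower below; inner floor 5 mm up; nothing in it. Origin at the centre of its underside. A dip takes the rod's tip at least 15 mm below the rim, inside the cup.
- cup_white: White cup of the same shape and size, loose. Not used. The two cups may have changed places.
- reader: Grey reader, fixed: base 150 x 120 mm, origin at the centre of its underside. An optical head, a box 75 x 42 mm and 155 mm tall, stands at its -y side (y from -87 to -45 mm). In the middle is the lift, at the +y side the red lever.
- socket_mouth (a point): Centre of the socket's mouth in the top face of the lift, an aluminium block of 48 x 50 x 36 mm over the brass cam disc. The socket is a round upright hole 16 mm wide and 28 mm deep with a 3 mm chamfer. The mouth stands about 118 mm above the table when the lift is down and moves up about 11 mm to the highest point.
- socket_floor (a point): Centre of the socket's floor, 28 mm under the mouth. The seated rod's lower end stands here.
- lever_axis (a point): Fixed point on the cam lever's turning axis, 52 mm above the table, abreast of the middle of the handle. The axis runs along the reader's y axis.
- lever_handle (a point): Middle of the lever's handle, a black round bar 14 mm thick along the reader's y axis, 100 mm from the turning axis; it stands out 70 mm, freely, from the +y side of the red lever arm (10 mm thick), whose face is 45 mm from this point. It can be pinched or pushed from above; in a pinch it must turn between the fingers.
- cam_lever (a joint): Lever angle, rad. 0: at rest on its stop, leaning 0.80 from upright to the reader's -x side (to the robot); grows as the handle goes over to +x. At 1.10 (leaning 0.30 past upright to +x) the cam's lobe points up and the lift is highest; further on it sinks, to a stop at 1.70. A spring turns the lever back to 0 if let go, with about 3 to 4 N at the handle at the top.
- bottle: White closed bottle, loose, 150 mm tall, 68 mm wide. Not used.
- jar: Amber closed jar with a black cap, loose, 60 mm tall, 56 mm wide. Not used.
- jug: Clear jug with a handle, loose, 120 mm tall, 90 mm wide. Not used.
Not all that is in view belongs to the job. Of the things that look like the cup_blue, take the one that is farthest to the robot's right at the start.

How it is judged:
By the outcome, as a careful person would: the job done as asked, in the order asked, and still so for the second after the job is handed in, while the arm keeps its last pose, push and grip.
It also fails if it takes over 64 s, if anything falls off the work surface, if the arm or the gripper's body presses on something with over 40 N, if the wrist force passes 120 N, or if a joint passes its speed limit or range.

ROBOT

A 6-joint arm with a two-finger parallel gripper is mounted at the origin on the work surface. World frame = base frame: x ahead of the robot, y to its left, z up, the work surface at z = 0. Lengths are in m, angles in degrees, forces in N, time in s.
With the tool pointing down it reaches from about 0.3 to 0.75 m from the base axis. Payload 8.5 kg.
Tool frame: the origin (TCP) lies on the centre line of the jaws, within the pads' length; the fingertips stand env.tips_ahead ahead of it and the grasp point (between the pads) lies 8 mm behind it (env.tips_ahead is the distance from the TCP to the fingertips, in m); z points along the fingers, y is the direction in which the jaws open and shut (so a half turn about z gives the same grasp; the last joint's range is limited). The gripper opens to 85 mm and grips with 20 to 120 N. Pads are 22 mm wide; open, the fingers measure 114 mm over their backs; the gripper's body (76 mm by 85 mm) begins 54 mm behind the grasp point. The pads swing forward as they close: fully open they stand 13 mm farther back than shut.
Start: joints at [-76.622, 21.807, 74.336, -0, 83.858, -12.336], TCP at [0.239, -0.496, 0.242] pointing down, gripper open.
Joint ranges: [-178.18, 178.18], [-50.72, 133.34], [12.68, 142.11], [-81.47, 261.47], [9.98, 163.14], [-165.26, 165.26]. Speed limits (degrees/s): [136.94, 136.94, 180, 180, 180, 180].

INTERFACE

Orientations are given as a 3x3 rotation matrix whose columns are the frame's x, y, z axes.
In Python, from rig import env gives the robot as it stands.
- The arm moves only by the tool servo_tool, never from a script. Its argument "commands" is a list of rows, each an object with "linear": the shift along the tool's x, y, z in mm, a list of three; "angular": the turn, a rotation vector about the tool's x, y, z in degrees, a list of three; "gripper": the opening, from -1 (shut) to 1 (fully open). In form: [{"linear": [x, y, z], "angular": [rx, ry, rz], "gripper": gripper}, ...]. A call has 1 to 20 rows; each row is the pose to reach, as a shift and turn from the pose commanded when the call began, along the tool's axes at that moment; what a row does not reach only later rows make up. A row lasts 1/10 s, in which the tool goes at most 50 mm and 8.59 degrees, less where a joint would pass 70% of its speed; a pose out of reach is approached as far as the arm can. A call with a gripper value outside its range is refused whole. The fingers move at their own pace and stop on an object; "force" is the grip in N (left out, the last holds). Time passes only in rows, so rows that repeat a pose let the fingers close. It gives the time, the measured TCP pose, the force and the opening at its end, in the units of the state.
- env.observe(): the state, without advancing time (a new reading comes with each control period).
- env.get_image(name): name is "side" or "top"; returns a dict with "frame" (400x640x3 uint8, blue, green, red), "fx", "fy", "cx", "cy" (pixels), "k1" (the pictures are not rectified: a ray, as slopes to the right and down, at radius r is drawn at 1 + k1 r^2 times it, then the intrinsics apply), "cam_to_world" (4x4, takes a point from camera to world coordinates). Camera axes: x right, y up, looking along -z (the intrinsics and any distortion apply to the point x, -y, -z); pixel columns grow to the right and rows downward; lengths in m; the calibration is good to about 2 mm. A picture is of the moment at which its call begins. There is no depth.
- env.close_job(): hands the job in, once; it reports no verdict.
Trained networks look in a picture, given as the dict that the camera call returned (one of the last four; its "shot" number tells which), for a name from the list of things; names that differ only in an ending like _2 or _b are one class to them, and where a whole thing is asked for, a point or a joint stands for the part that bears it (a point fixed in the world has none). Each returns a list of dicts, best first, with "confidence" (0 to 1); they miss things now and then, are a little off and sometimes report something else, mostly with a low value. They report only what shows in the picture. A call takes as long as a camera call. They do not tell look-alikes from the thing itself.
- env.trace(picture, query): "pixels" (400x640 bool, what is visible of it) and "extent" ([left, top, right, bottom] in pixels, round what is visible of it).
The state is a dict: "time_s": time; "q": joint angles; "qvel": joint speeds; "joint_efforts": joint torques, N m; "position": TCP position; "tool_rot": TCP orientation; "ft_force": force on the tool from outside, world axes, zero at the start; "wrist_torque": the same for the moment, N m; "grip_width": finger opening in m.
Only numpy, scipy, OpenCV 4.12 (cv2) and the standard library are available. Lean on these libraries where they do the work, as an engineer would, in place of code of your own. Each camera call takes 0.05 s, during which the arm holds its last target.

## Working session

There is one attempt and no reset: what is moved stays moved. The work goes in short steps, Python scripts to look and compute and a tool call to move; the robot and the scene stay as the last step left them, time stands still between calls to the robot, and variables do not carry over. Pictures are saved under pics/ and viewed, and the job is handed in when it is done.

Besides the shell and the picture viewer there is one more tool, called after "Call:" as a command line: name --argument value ..., lists and objects as JSON in quotes. servo_tool: Moves the arm, as the interface text tells. Its arguments: {"type":"object","properties":{"commands":{"type":"array","items":{"type":"object","properties":{"linear":{"type":"array","items":{"type":"number"}},"angular":{"type":"array","items":{"type":"number"}},"gripper":{"type":"number"}}}},"force":{"type":"number"}},"required":["commands"]}

```bash
ls; mkdir -p pics
python3 - <<'E'
from rig import env
import cv2, numpy as np, pickle
print(env.tips_ahead, env.observe())
for n in ("side","top"):
    p=env.get_image(n); cv2.imwrite(f"pics/{n}0.png",p["frame"]); pickle.dump(p,open(f"{n}0.pkl","wb"))
    print(n,{k:p[k] for k in p if k!="frame"})
    for q in ["rod_center","rack","rod_orange","rod_black","cup_blue","cup_white","reader","lever_handle","cam_lever","socket_mouth","bottle","jar","jug"]:
        r=env.trace(p,q)
        print(q,[(round(d["confidence"],2),np.round(d["extent"]).tolist()) for d in r])
E
```

```text
pics
0.011 {'time_s': 0.0, 'q': array([-7.66204970e+01,  2.18412012e+01,  7.43844121e+01,  1.20956918e-03,
        8.38579000e+01, -1.23342081e+01]), 'qvel': array([ 0.01881096, -0.08655355,  0.03192767,  0.0294853 ,  0.01831919,
        0.03846706]), 'joint_efforts': array([-2.10440994e-03, -4.48468709e+01, -2.31274331e+01, -3.03667184e-04,
        4.84755932e-03, -9.10852748e-06]), 'position': array([ 0.23858286, -0.49525625,  0.2417118 ]), 'tool_rot': array([[ 9.00974259e-01,  4.33872429e-01, -3.16863975e-04],
       [ 4.33872418e-01, -9.00973196e-01,  1.42287737e-03],
       [ 3.31861310e-04, -1.41945442e-03, -9.99998938e-01]]), 'ft_force': array([ 0.31685004,  0.26884865, -0.91469731]), 'wrist_torque': array([ 0.01451472,  0.0100964 , -0.02568291]), 'grip_width': 0.08537420517616628}
side {'fx': 431.4411152749288, 'fy': 431.4411152749288, 'cx': 319.43302509227857, 'cy': 195.93522018694622, 'k1': -0.06429438478532264, 'cam_to_world': array([[ 0.98063277,  0.10616581, -0.16458492,  0.40268754],
       [-0.19581188,  0.51371244, -0.83531864, -0.87507539],
       [-0.00413296,  0.85
[... 1588 characters left out ...]
0.18, [402.0, 219.0, 417.0, 226.0])]
rod_black [(0.6, [401.0, 221.0, 417.0, 227.0])]
cup_blue [(0.87, [246.0, 240.0, 285.0, 276.0]), (0.79, [305.0, 228.0, 346.0, 263.0]), (0.58, [220.0, 283.0, 251.0, 317.0])]
cup_white [(0.57, [313.0, 149.0, 346.0, 181.0]), (0.55, [342.0, 124.0, 369.0, 151.0])]
reader [(0.63, [155.0, 152.0, 277.0, 226.0]), (0.25, [400.0, 110.0, 464.0, 164.0])]
lever_handle [(0.72, [341.0, 124.0, 368.0, 151.0]), (0.67, [159.0, 176.0, 243.0, 214.0])]
cam_lever [(0.7, [158.0, 174.0, 246.0, 211.0])]
socket_mouth [(0.75, [212.0, 168.0, 241.0, 195.0])]
bottle [(0.98, [275.0, 83.0, 301.0, 122.0])]
jar [(0.83, [344.0, 124.0, 369.0, 153.0])]
jug [(0.66, [405.0, 112.0, 463.0, 164.0])]
```

View pics/side0.png

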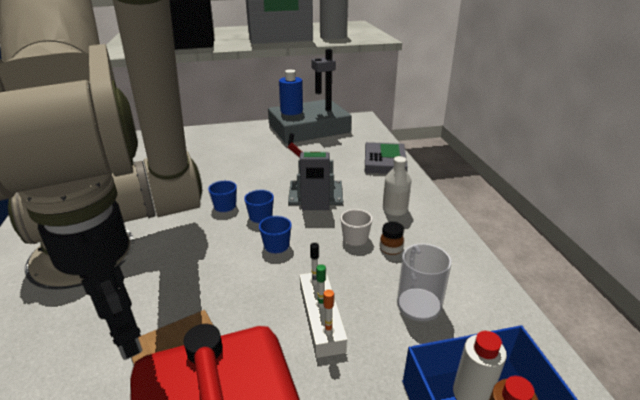

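View pics/top0.png

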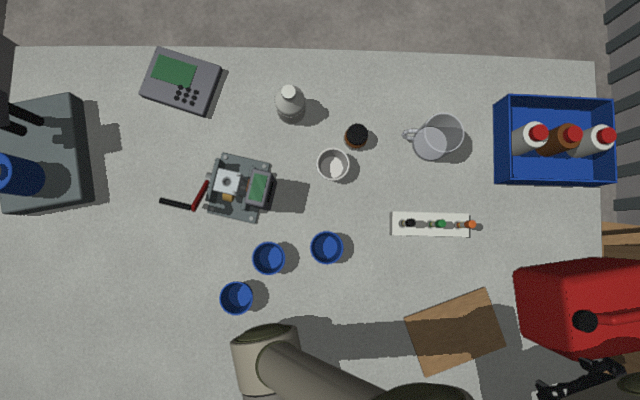

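The top view shows three blue cups, at about (236,297), (268,258) and (326,247). Robot right is -y, which is image right, so (326,247) should be the one meant. The green cap is the middle rod, at about (440,224). The lift is at (228,182) and the lever handle at (160–195, 200–207). I'll confirm these in enlarged crops.

```bash
cat > h.py <<'E'
import numpy as np, cv2, pickle
from scipy.optimize import least_squares
def load(n): return pickle.load(open(n+".pkl","rb"))
def K(p): return np.array([[p["fx"],0,p["cx"]],[0,p["fy"],p["cy"]],[0,0,1.]])
def proj(p,X):
    X=np.atleast_2d(X); T=np.linalg.inv(p["cam_to_world"]); c=X@T[:3,:3].T+T[:3,3]
    s=np.c_[c[:,0]/-c[:,2], -c[:,1]/-c[:,2]]; r2=(s**2).sum(1,keepdims=True)
    s=s*(1+p["k1"]*r2); return s*[p["fx"],p["fy"]]+[p["cx"],p["cy"]]
def ray(p,uv):
    s=cv2.undistortPoints(np.array([[uv]],float),K(p),np.array([p["k1"],0,0,0.]))[0,0]
    d=p["cam_to_world"][:3,:3]@np.array([s[0],-s[1],-1]); return p["cam_to_world"][:3,3],d
def atz(p,uv,z):
    o,d=ray(p,uv); return o+d*(z-o[2])/d[2]
def crop(p,x0,y0,x1,y1,k,fn,pts=()):
    im=cv2.resize(p["frame"][y0:y1,x0:x1],None,fx=k,fy=k,interpolation=cv2.INTER_CUBIC)
    for X in pts:
        u=(proj(p,X)[0]-[x0,y0]+.5)*k
        cv2.circle(im,tuple(int(v) for v in u),2,(255,0,255),-1)
    cv2.imwrite(fn,im)
E
python3 - <<'E'
from h import *
t=load("top0"); s=load("side0")
crop(t,145,140,365,310,3.6,"pics/c1.png")
crop(t,380,190,490,260,7,"pics/c2.png")
crop(s,270,120,360,220,6,"pics/c3.png")
crop(s,290,235,360,365,4.5,"pics/c4.png")
E
```

```text
(no output)
```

View pics/c1.png

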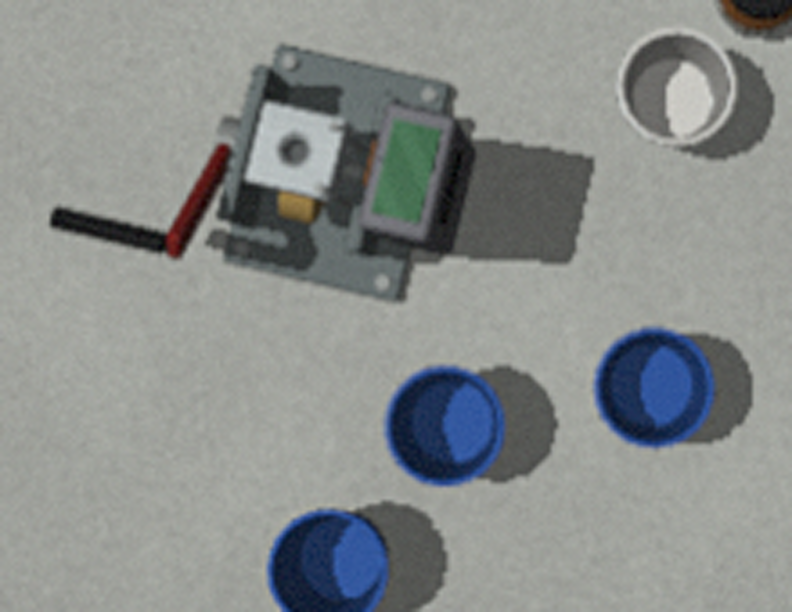

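View pics/c2.png

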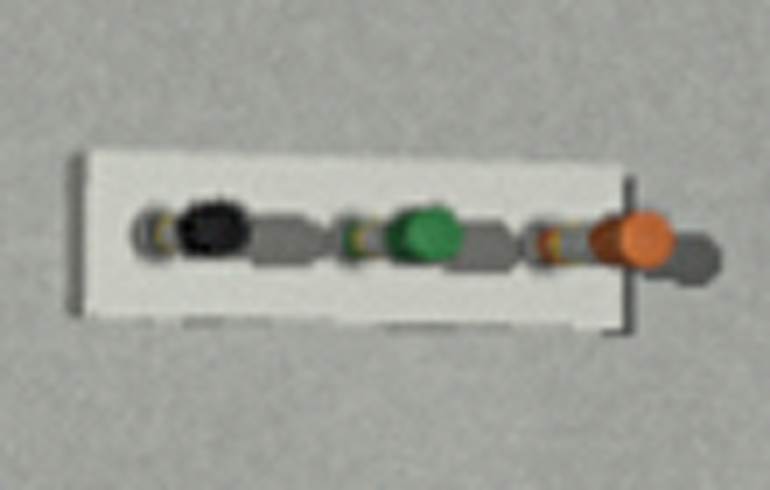

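View pics/c3.png

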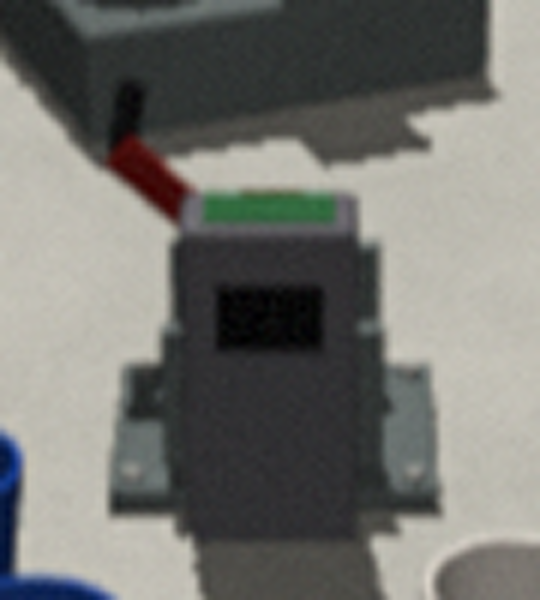

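View pics/c4.png

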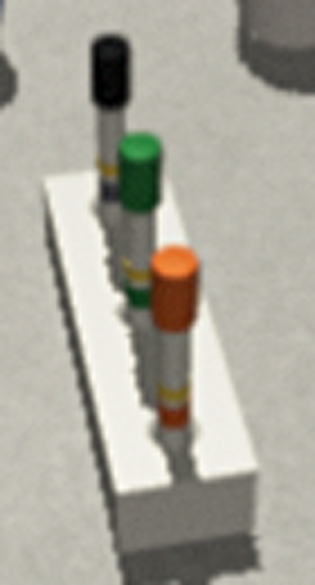

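The crops confirm the blue cup at top (326,247), crop (655,387), as the rightmost of the three. The green rod is in the middle hole. Next I'll fit the poses.

Run:
```python
from h import *
t=load("top0"); s=load("side0")
def T(x,y): return np.array([x/3.6+145,y/3.6+140])-.5*(1-1/3.6)
def C(p,x,y,x0,y0,k): return np.array([x/k+x0-.5+.5/k,y/k+y0-.5+.5/k])
# rod cap top centre
ct=C(t,436,234,380,190,7)   # top disc centre
cs=C(s,140,150,290,235,4.5)
print("cap top z.128:",atz(t,ct,.128))
# triangulate cap mid? use side of top disc
cs=C(s,140,147,290,235,4.5); print("side cap top",atz(s,cs,.128))
# hole centres via rack corners z=.036
rc=[C(t,*q,380,190,7) for q in ((90,150),(635,162),(628,328),(82,316))]
R=[atz(t,q,.036) for q in rc]; print(np.round(R,4)); m=np.mean(R,0); print("rack centre",m)
d=(R[1]+R[2]-R[0]-R[3])/2; print("len",np.linalg.norm(d),"w",np.linalg.norm((R[0]+R[1]-R[2]-R[3])/2),"yaw",np.degrees(np.arctan2(d[0],-d[1])))
# cup rim ellipse
for c in ((655,387),(445,425),(328,568)): print("cup",atz(t,T(*c),.06))
print("cup side check",proj(s,atz(t,T(655,387),.06)),proj(s,atz(t,T(655,387),.06)*[1,1,0]))
# socket
m=atz(t,T(295,151),.118); print("socket",m)
lc=[atz(t,T(*q),.118) for q in ((258,102),(343,118),(331,203),(247,187))]; print(np.round(lc,4),np.mean(lc,0))
for a,b in((0,1),(3,2),(0,3),(1,2)): print(np.linalg.norm(lc[b]-lc[a]),np.degrees(np.arctan2(*(lc[b]-lc[a])[:2])))
hc=[atz(t,T(*q),.155) for q in ((392,102),(452,122),(420,242),(360,226))]; print(np.round(hc,4),np.mean(hc,0))
for a,b in((0,1),(3,2),(0,3),(1,2)): print(np.linalg.norm(hc[b]-hc[a]),np.degrees(np.arctan2(*(hc[b]-hc[a])[:2])))
# handle ends at z=.1217
for q in ((57,216),(165,242),(110,229)): print("handle",atz(t,T(*q),.1217))
```

```text
cap top z.128: [ 0.5176962  -0.30269635  0.128     ]
side cap top [ 0.51643707 -0.30635345  0.128     ]
[[ 0.5462 -0.214   0.036 ]
 [ 0.5464 -0.3978  0.036 ]
 [ 0.491  -0.3953  0.036 ]
 [ 0.4913 -0.2119  0.036 ]]
rack centre [ 0.51869554 -0.3047629   0.036     ]
len 0.18356325133817308 w 0.05520580100916824 yaw -0.017406932557274664
cup [ 0.46009067 -0.06217488  0.06      ]
cup [0.43344865 0.0678636  0.06      ]
cup [0.34341418 0.13779972 0.06      ]
cup side check [[275.626057   223.87616168]] [[277.10327704 244.56582886]]
socket [0.5957337  0.15654492 0.118     ]
[[0.6246 0.1799 0.118 ]
 [0.6161 0.1287 0.118 ]
 [0.5653 0.1339 0.118 ]
 [0.5736 0.1843 0.118 ]] [0.59490094 0.15669877 0.118     ]
0.05187719259173955 -170.6309144733877
0.051040838008950186 -170.62194375625623
0.051191956725218556 -85.13477839601528
0.05114105488421638 -84.19991840417521
[[0.6208 0.0948 0.155 ]
 [0.6101 0.0602 0.155 ]
 [0.5412 0.0761 0.155 ]
 [0.5494 0.1105 0.155 ]] [0.58038503 0.08540092 0.155     ]
0.036290377585309355 -162.84141677824923
0.035368996654370544 -166.49367281115568
0.07312231688126343 -77.64100550299786
0.07079861710334202 -76.99258310638008
handle [0.55331552 0.29609736 0.1217    ]
handle [0.53951039 0.23071708 0.1217    ]
handle [0.54638597 0.26390933 0.1217    ]
```

Run:
```python
from h import *
t=load("top0"); s=load("side0")
o=np.array([.5952,.1565,0]); a=np.radians(-12)
R=np.array([[np.cos(a),-np.sin(a),0],[np.sin(a),np.cos(a),0],[0,0,1]])
P=[(0,0,.118)]+[(x,y,.118) for x in(-.024,.024) for y in(-.025,.025)]+[(x,y,.155) for x in(-.0375,.0375) for y in(-.087,-.045)]
P+=[(-.0717,.095+d,.1217) for d in(-.045,-.035,0,.035)]+[(x,y,0) for x in(-.075,.075) for y in(-.06,.06)]
W=[R@np.array(p)+o for p in P]
crop(t,145,140,285,230,5.7,"pics/d1.png",W)
crop(s,270,120,360,220,6,"pics/d2.png",W)
rod=np.array([.518,-.3045,0]); cup=np.array([.460,-.0622,0])
W2=[rod+[0,0,z] for z in(.008,.036,.098,.128)]
crop(t,380,190,490,260,7,"pics/d3.png",W2); 
W3=[cup+[.038*np.cos(q),.038*np.sin(q),.06] for q in np.arange(0,6.3,.5)]
crop(s,250,200,350,340,4.3,"pics/d4.png",W2+W3)
a=cv2.imread("pics/d2.png");b=cv2.imread("pics/d4.png");h=max(a.shape[0],b.shape[0])
```

```text
(no output)
```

View pics/d1.png

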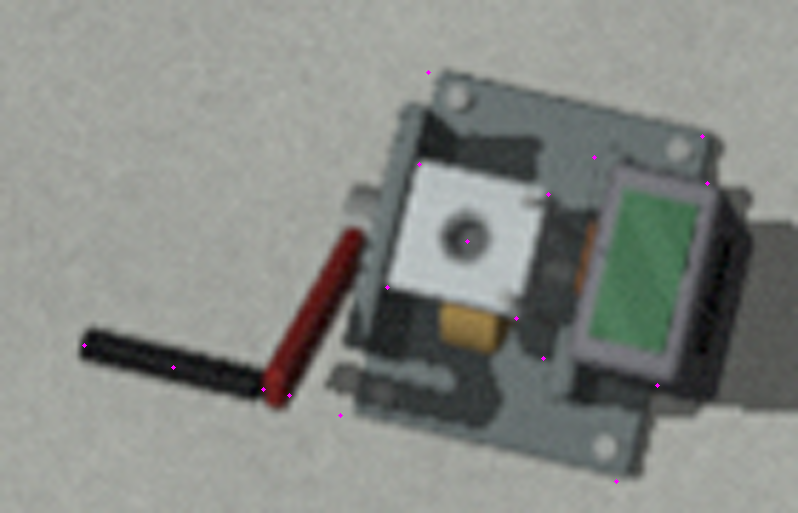

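View pics/d2.png

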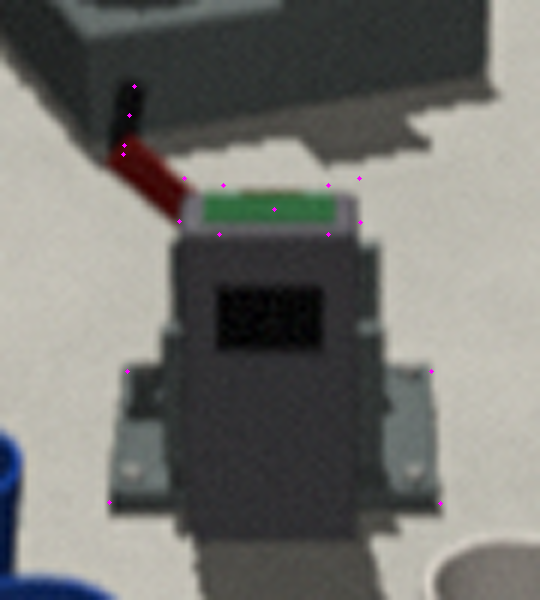

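View pics/d3.png

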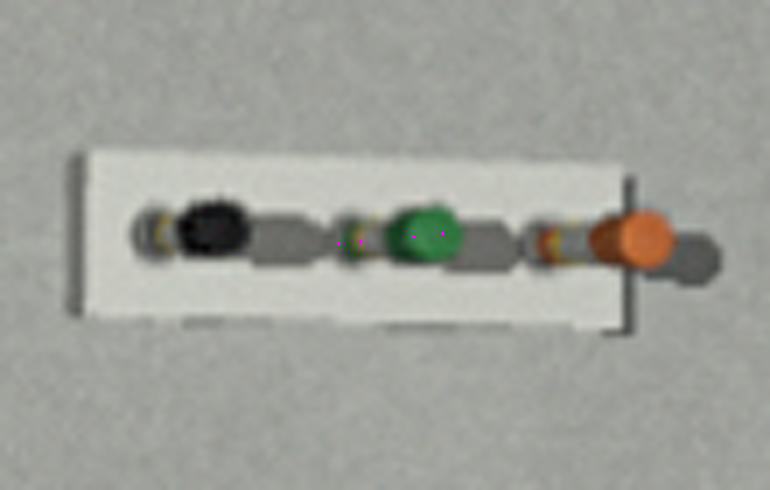

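View pics/d4.png

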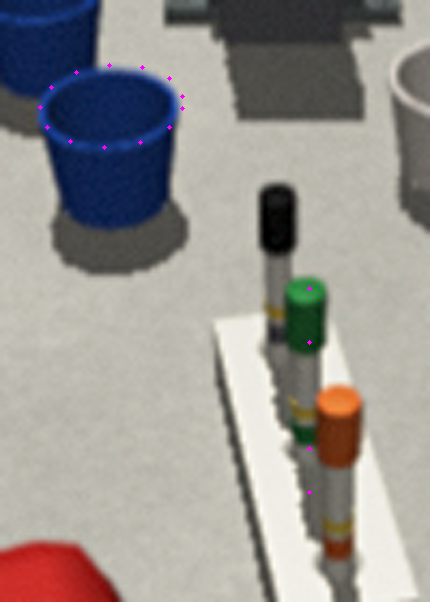

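The overlay fits. The rod is at about (0.518,-0.304), the cup at (0.460,-0.063), the socket at (0.596,0.157) and the handle middle at (0.546,0.264), with the reader yawed about -12°. Next I need a helper that converts targets into tool-frame shifts.

```bash
cat > mv.py <<'E'
import sys,numpy as np
from rig import env
from scipy.spatial.transform import Rotation as Ro
o=env.observe(); R=o["tool_rot"];p=o["position"]
print("t",o["time_s"],"p",np.round(p,4),"yawY",round(np.degrees(np.arctan2(R[1,1],R[0,1])),2),"w",round(o["grip_width"],4),"F",np.round(o["ft_force"],1),"q",np.round(o["q"]))
for a in sys.argv[1:]:
    x,y,z,w=map(float,a.split(",")); w=np.radians(w)
    G=np.c_[[np.sin(w),-np.cos(w),0],[np.cos(w),np.sin(w),0],[0,0,-1]]
    print(a,"lin",np.round(R.T@(np.array([x,y,z])-p)*1000,1),"ang",np.round(Ro.from_matrix(R.T@G).as_rotvec(degrees=True),1))
E
python3 mv.py .238,-.495,.31,-64.3 .40,-.40,.31,0 .518,-.3045,.20,0
```

```text
t 1.4 p [ 0.2386 -0.4955  0.2423] yawY -64.28 w 0.0854 F [-0.6  0.8 -0.3] q [-77.  22.  74.  -0.  84. -12.]Traceback (most recent call last):
  File "mv.py", line 9, in <module>
    print(a,"lin",np.round(R.T@(np.array([x,y,z])-p)*1000,1),"ang",np.round(Ro.from_matrix(R.T@G).as_rotvec(degrees=True),1))
                                                                            ~~~~~~~~~~~~~~^^^^^^^
  File "scipy/spatial/transform/_rotation.pyx", line 1143, in scipy.spatial.transform._rotation.Rotation.from_matrix
ValueError: Non-positive determinant (left-handed or null coordinate frame) in rotation matrix 0: [[-9.99999961e-01 -2.78019658e-04  2.00159505e-05]
 [-2.78020061e-04  9.99999961e-01 -2.01141661e-05]
 [ 2.00103576e-05  2.01197301e-05  1.00000000e+00]].
```

```bash
sed -i 's/\[np.sin(w),-np.cos(w),0\]/[-np.sin(w),np.cos(w),0]/' mv.py; python3 mv.py .238,-.495,.31,-64.3 .40,-.40,.31,0 .518,-.3045,.20,0
```

```text
t 1.4 p [ 0.2386 -0.4955  0.2423] yawY -64.28 w 0.0854 F [-0.6  0.8 -0.3] q [-77.  22.  74.  -0.  84. -12.]
.238,-.495,.31,-64.3 lin [ -0.3  -0.8 -67.7] ang [0. 0. 0.]
.40,-.40,.31,0 lin [186.8 -16.  -67.7] ang [  0.    0.  -64.3]
.518,-.3045,.20,0 lin [334.6 -50.9  42.3] ang [  0.    0.  -64.3]
```

Call:
servo_tool --commands '[{"linear":[0,0,-25],"angular":[0,0,0],"gripper":1},{"linear":[10,0,-55],"angular":[0,0,-6],"gripper":1},{"linear":[40,-4,-68],"angular":[0,0,-14],"gripper":1},{"linear":[80,-10,-68],"angular":[0,0,-22],"gripper":1},{"linear":[120,-16,-68],"angular":[0,0,-30],"gripper":1},{"linear":[160,-22,-68],"angular":[0,0,-38],"gripper":1},{"linear":[200,-30,-68],"angular":[0,0,-46],"gripper":1},{"linear":[240,-37,-60],"angular":[0,0,-54],"gripper":1},{"linear":[280,-44,-40],"angular":[0,0,-60],"gripper":1},{"linear":[315,-48,-10],"angular":[0,0,-64.3],"gripper":1},{"linear":[334.5,-51,20],"angular":[0,0,-64.3],"gripper":1},{"linear":[334.5,-51,35],"angular":[0,0,-64.3],"gripper":1},{"linear":[334.5,-51,35],"angular":[0,0,-64.3],"gripper":1},{"linear":[334.5,-51,35],"angular":[0,0,-64.3],"gripper":1}]' --force 30

```text
time_s: 2.8
position: [0.5179, -0.3048, 0.208]
tool_rot: [[-0.0, 1.0, 0.001], [1.0, 0.0, -0.001], [-0.001, 0.001, -1.0]]
ft_force: [1.0, -0.7, 0.7]
grip_width: 0.0855
```

```bash
python3 mv.py .518,-.3045,.105,0
python3 - <<'E'
from rig import env
from h import *
for n in("side","top"):
    p=env.get_image(n); pickle.dump(p,open(n+"1.pkl","wb"))
crop(load("side1"),230,130,380,370,2.4,"pics/e1.png"); crop(load("top1"),360,160,520,270,4.5,"pics/e2.png")
E
```

```text
t 2.8 p [ 0.5179 -0.3048  0.208 ] yawY 0.0 w 0.0855 F [ 1.  -0.7  0.7] q [-42.  28.  69.  -0.  82. -42.]
.518,-.3045,.105,0 lin [  0.3   0.  103. ] ang [0. 0. 0.]
```

View pics/e1.png

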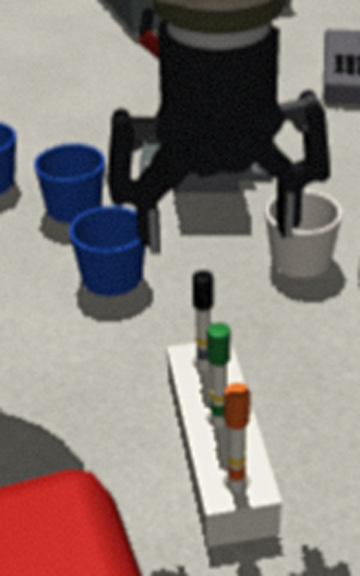

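View pics/e2.png

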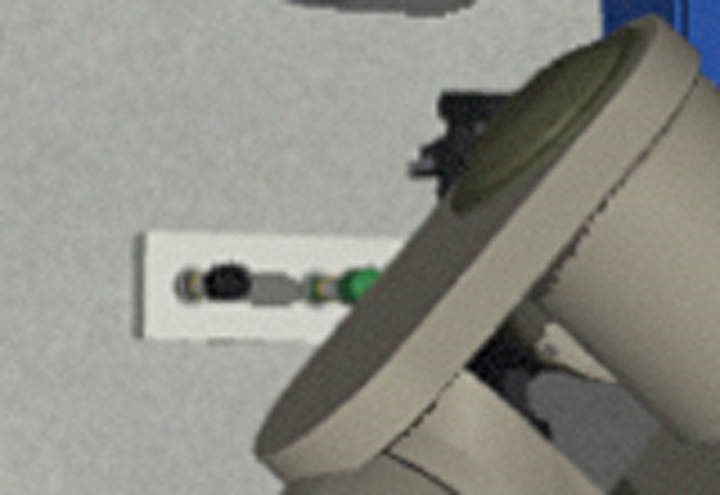

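The side view shows the open jaws at crop (150,235) and (290,220), centred on the green cap at (219,345). I'll descend, grip and lift.

Call:
servo_tool --commands '[{"linear":[0,0,30],"angular":[0,0,0],"gripper":1},{"linear":[0,0,65],"angular":[0,0,0],"gripper":1},{"linear":[0,0,90],"angular":[0,0,0],"gripper":1},{"linear":[0,0,103],"angular":[0,0,0],"gripper":1},{"linear":[0,0,103],"angular":[0,0,0],"gripper":1},{"linear":[0,0,103],"angular":[0,0,0],"gripper":-1},{"linear":[0,0,103],"angular":[0,0,0],"gripper":-1},{"linear":[0,0,103],"angular":[0,0,0],"gripper":-1},{"linear":[0,0,103],"angular":[0,0,0],"gripper":-1},{"linear":[0,0,103],"angular":[0,0,0],"gripper":-1},{"linear":[0,0,103],"angular":[0,0,0],"gripper":-1},{"linear":[0,0,103],"angular":[0,0,0],"gripper":-1},{"linear":[0,0,103],"angular":[0,0,0],"gripper":-1}]' --force 40

```text
time_s: 4.2
position: [0.518, -0.3046, 0.1049]
tool_rot: [[-0.0, 1.0, 0.001], [1.0, 0.0, -0.001], [-0.001, 0.001, -1.0]]
ft_force: [-0.9, 0.3, 5.4]
grip_width: 0.017
```

Call:
servo_tool --commands '[{"linear":[0,0,-12],"angular":[0,0,0],"gripper":-1},{"linear":[0,0,-30],"angular":[0,0,0],"gripper":-1},{"linear":[0,0,-60],"angular":[0,0,0],"gripper":-1},{"linear":[0,0,-95],"angular":[0,0,0],"gripper":-1},{"linear":[0,0,-120],"angular":[0,0,0],"gripper":-1},{"linear":[0,0,-130],"angular":[0,0,0],"gripper":-1},{"linear":[0,0,-130],"angular":[0,0,0],"gripper":-1}]'

```text
time_s: 4.9
position: [0.5181, -0.3045, 0.2354]
tool_rot: [[-0.0, 1.0, 0.002], [1.0, 0.0, -0.001], [-0.001, 0.002, -1.0]]
ft_force: [0.6, -0.5, -0.3]
grip_width: 0.017
```

```bash
python3 mv.py .460,-.063,.235,0 .460,-.063,.127,0
python3 - <<'E'
from rig import env
from h import *
p=env.get_image("side"); pickle.dump(p,open("side2.pkl","wb"))
crop(p,230,130,380,370,2.4,"pics/f1.png")
E
```

```text
t 4.9 p [ 0.5181 -0.3045  0.2354] yawY 0.02 w 0.017 F [ 0.6 -0.5 -0.3] q [-42.  27.  67.   0.  86. -42.]
.460,-.063,.235,0 lin [241.5 -58.   -0. ] ang [0.1 0.1 0. ]
.460,-.063,.127,0 lin [241.7 -58.2 108. ] ang [0.1 0.1 0. ]
```

View pics/f1.png

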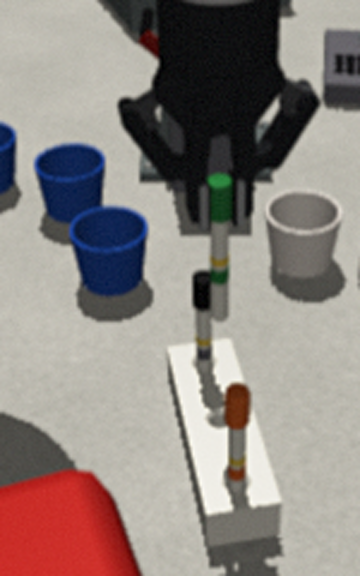

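The rod is held and out of the rack. The other two rods are still in place. Next I'll check its pose in the hand.

Run:
```python
from h import *
p=load("side2")
P=[np.array([.5181,-.3045,z]) for z in(.1384,.198,.228,.258)]
crop(p,295,190,345,275,9,"pics/f2.png",P)
for X in P: print(proj(p,X))
```

```text
[[321.42758571 261.94349881]]
[[321.36904921 234.63158051]]
[[321.33717194 219.94384569]]
[[321.30352464 204.57697927]]
```

View pics/f2.png

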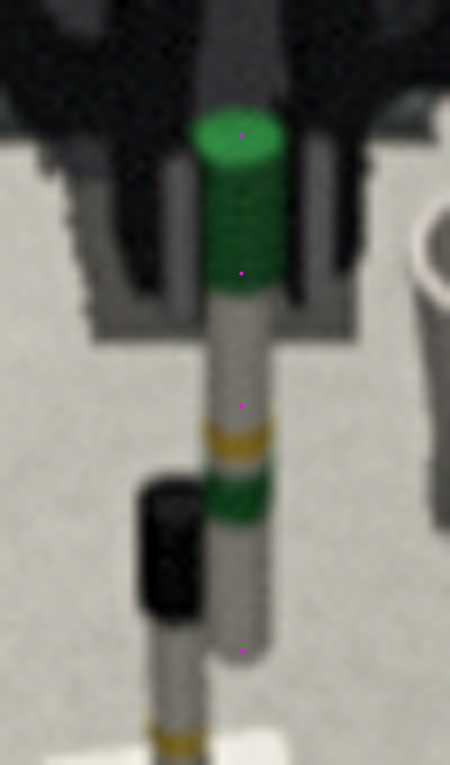

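The rod hangs vertical and matches the prediction within about 1 px. Now I'll go up and over to the blue cup, stop above it and check before dipping.

Call:
servo_tool --commands '[{"linear":[0,0,-20],"angular":[0,0,0],"gripper":-1},{"linear":[0,0,-40],"angular":[0,0,0],"gripper":-1},{"linear":[15,-4,-50],"angular":[0,0,0],"gripper":-1},{"linear":[45,-11,-50],"angular":[0,0,0],"gripper":-1},{"linear":[85,-20,-50],"angular":[0,0,0],"gripper":-1},{"linear":[125,-30,-45],"angular":[0,0,0],"gripper":-1},{"linear":[165,-40,-30],"angular":[0,0,0],"gripper":-1},{"linear":[200,-48,-10],"angular":[0,0,0],"gripper":-1},{"linear":[228,-55,5],"angular":[0,0,0],"gripper":-1},{"linear":[241.5,-58,20],"angular":[0,0,0],"gripper":-1},{"linear":[241.5,-58,30],"angular":[0,0,0],"gripper":-1},{"linear":[241.5,-58,30],"angular":[0,0,0],"gripper":-1}]'

```text
time_s: 6.15
position: [0.459, -0.0626, 0.2028]
tool_rot: [[-0.001, 1.0, -0.003], [1.0, 0.001, 0.001], [0.001, -0.003, -1.0]]
ft_force: [-0.3, -0.9, 0.5]
grip_width: 0.0169
```

```bash
python3 mv.py .460,-.063,.127,0
python3 - <<'E'
from rig import env
from h import *
p=env.get_image("side"); pickle.dump(p,open("side3.pkl","wb"))
crop(p,230,150,330,270,5,"pics/g1.png")
E
```

```text
t 6.15 p [ 0.459  -0.0626  0.2028] yawY 0.05 w 0.0169 F [-0.3 -0.9  0.5] q [-22.  15.  91.  -0.  74. -22.]
.460,-.063,.127,0 lin [-0.5  1.3 75.7] ang [-0.2 -0.1  0. ]
```

View pics/g1.png

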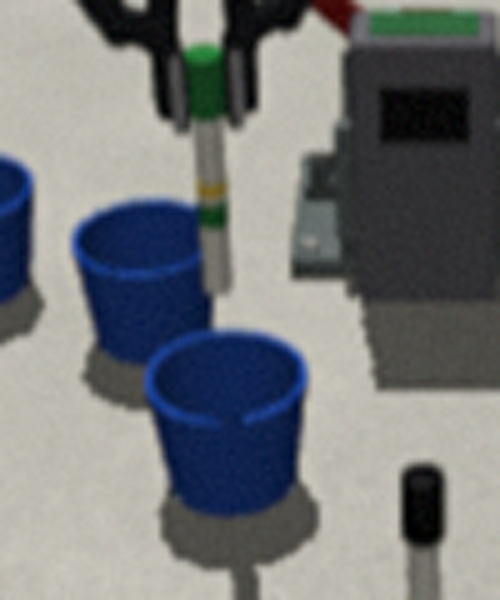

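The rod hangs over the rightmost blue cup, tip at crop (217,290) and cup rim centre at (226,378). I'll dip about 76 mm, dwell briefly, and take a picture.

Call:
servo_tool --commands '[{"linear":[0,0,25],"angular":[0,0,0],"gripper":-1},{"linear":[0,0,50],"angular":[0,0,0],"gripper":-1},{"linear":[0,0,68],"angular":[0,0,0],"gripper":-1},{"linear":[0,0,76],"angular":[0,0,0],"gripper":-1},{"linear":[0,0,76],"angular":[0,0,0],"gripper":-1},{"linear":[0,0,76],"angular":[0,0,0],"gripper":-1},{"linear":[0,0,76],"angular":[0,0,0],"gripper":-1}]'

```text
time_s: 6.9
position: [0.4603, -0.0633, 0.1292]
tool_rot: [[-0.0, 1.0, 0.002], [1.0, 0.0, -0.001], [-0.001, 0.002, -1.0]]
ft_force: [0.2, -0.4, -0.7]
grip_width: 0.0165
```

```bash
python3 mv.py .460,-.063,.31,-12 .596,.157,.31,-12
python3 - <<'E'
from rig import env
from h import *
p=env.get_image("side"); pickle.dump(p,open("side4.pkl","wb"))
crop(p,230,150,330,270,5,"pics/g2.png")
E
```

```text
t 6.9 p [ 0.4603 -0.0633  0.1292] yawY 0.0 w 0.0165 F [ 0.2 -0.4 -0.7] q [-22.  21.  98.   0.  62. -22.]
.460,-.063,.31,-12 lin [   0.2   -0.  -180.8] ang [ 0.1  0.  12. ]
.596,.157,.31,-12 lin [ 220.2  136.  -180.7] ang [ 0.1  0.  12. ]
```

View pics/g2.png

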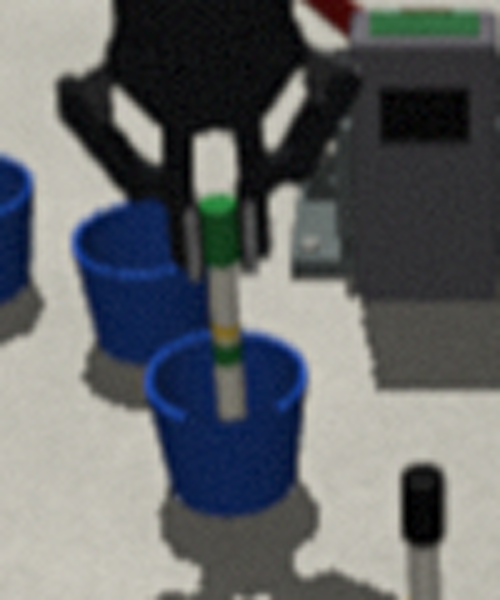

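The tip is in the cup, about 28 mm below the rim by kinematics. The front rim at crop (230,418) hides the end, and the cup hasn't moved. Now up and over the reader's head to the socket.

Call:
servo_tool --commands '[{"linear":[0,0,-20],"angular":[0,0,0],"gripper":-1},{"linear":[0,0,-50],"angular":[0,0,0],"gripper":-1},{"linear":[0,0,-90],"angular":[0,0,0],"gripper":-1},{"linear":[0,0,-130],"angular":[0,0,0],"gripper":-1},{"linear":[10,6,-160],"angular":[0,0,2],"gripper":-1},{"linear":[35,21,-178],"angular":[0,0,4],"gripper":-1},{"linear":[68,42,-181],"angular":[0,0,6],"gripper":-1},{"linear":[102,63,-181],"angular":[0,0,8],"gripper":-1},{"linear":[136,84,-181],"angular":[0,0,10],"gripper":-1},{"linear":[170,105,-181],"angular":[0,0,12],"gripper":-1},{"linear":[200,123,-181],"angular":[0,0,12],"gripper":-1},{"linear":[215,133,-181],"angular":[0,0,12],"gripper":-1},{"linear":[220,136,-175],"angular":[0,0,12],"gripper":-1},{"linear":[220,136,-165],"angular":[0,0,12],"gripper":-1},{"linear":[220,136,-150],"angular":[0,0,12],"gripper":-1},{"linear":[220,136,-140],"angular":[0,0,12],"gripper":-1},{"linear":[220,136,-140],"angular":[0,0,12],"gripper":-1},{"linear":[220,136,-140],"angular":[0,0,12],"gripper":-1}]'

```text
time_s: 8.75
position: [0.5957, 0.1565, 0.2687]
tool_rot: [[0.208, 0.978, 0.0], [0.978, -0.208, -0.0], [0.0, 0.0, -1.0]]
ft_force: [-0.0, -0.2, 0.0]
grip_width: 0.0172
```

```bash
python3 mv.py .596,.157,.235,-12 .596,.157,.187,-12
python3 - <<'E'
from rig import env
from h import *
for n in("side","top"):
    p=env.get_image(n); pickle.dump(p,open(n+"5.pkl","wb"))
X=env.observe()["position"]
P=[X+[0,0,z] for z in(-.097,-.007,.023)]
crop(load("side5"),240,80,380,230,4,"pics/i1.png",P); crop(load("top5"),140,120,340,270,3.9,"pics/i2.png",P)
E
```

```text
t 8.75 p [0.5957 0.1565 0.2687] yawY -12.03 w 0.0172 F [-0.  -0.2  0. ] q [ 4. 28. 60. -0. 92. 16.]
.596,.157,.235,-12 lin [ 0.5  0.2 33.7] ang [ 0. -0. -0.]
.596,.157,.187,-12 lin [ 0.5  0.2 81.7] ang [ 0. -0. -0.]
```

View pics/i1.png

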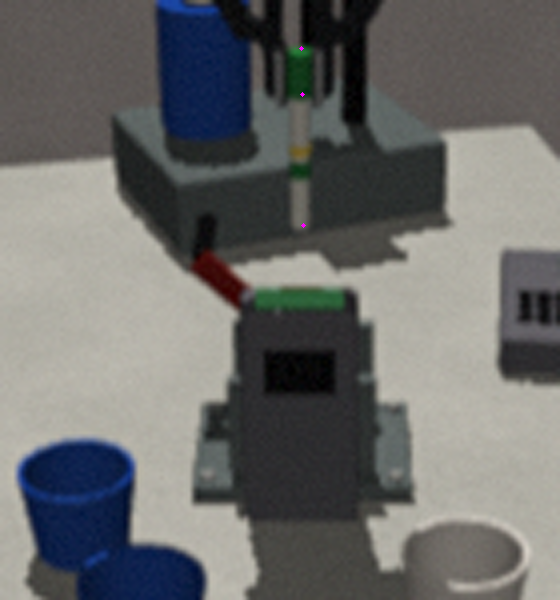

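View pics/i2.png

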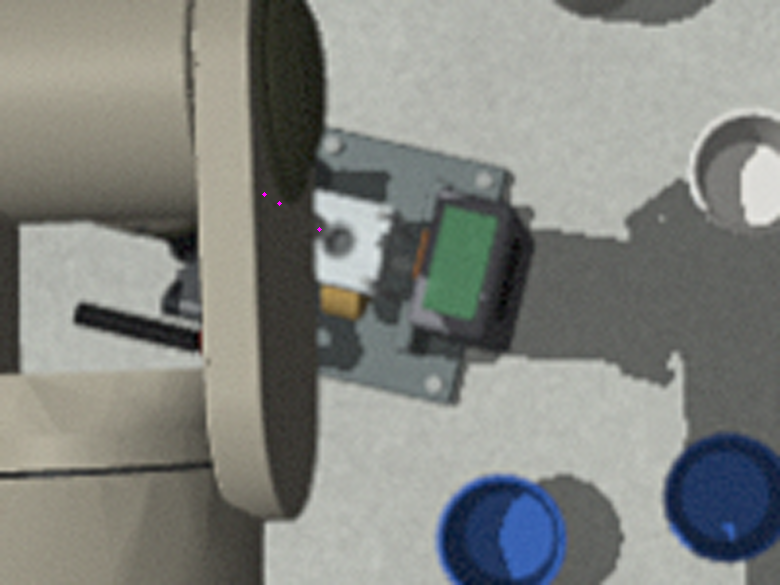

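The rod is vertical as predicted: tip at side crop (301,226), dots within about 0.5 px. The socket at top crop (339,238) is partly clear of the arm. I'll lower to just above the mouth, then go in gently and watch the force.

Call:
servo_tool --commands '[{"linear":[0.5,0,20],"angular":[0,0,0],"gripper":-1},{"linear":[0.5,0,38],"angular":[0,0,0],"gripper":-1},{"linear":[0.5,0,46],"angular":[0,0,0],"gripper":-1},{"linear":[0.5,0,50],"angular":[0,0,0],"gripper":-1},{"linear":[0.5,0,53],"angular":[0,0,0],"gripper":-1},{"linear":[0.5,0,56],"angular":[0,0,0],"gripper":-1},{"linear":[0.5,0,56],"angular":[0,0,0],"gripper":-1},{"linear":[0.5,0,56],"angular":[0,0,0],"gripper":-1}]'

```text
time_s: 9.65
position: [0.5959, 0.1575, 0.2126]
tool_rot: [[0.208, 0.978, 0.0], [0.978, -0.208, -0.0], [-0.0, 0.0, -1.0]]
ft_force: [-0.5, -0.4, -0.5]
grip_width: 0.017
```

```bash
python3 mv.py .596,.157,.187,-12
python3 - <<'E'
from rig import env
from h import *
for n in("side","top"):
    p=env.get_image(n); pickle.dump(p,open(n+"6.pkl","wb"))
X=env.observe()["position"]
P=[X+[0,0,z] for z in(-.007,.023)]
crop(load("side6"),280,90,350,170,8,"pics/j1.png",P); crop(load("top6"),180,150,280,220,7.5,"pics/j2.png",P)
E
```

```text
t 9.65 p [0.5959 0.1575 0.2126] yawY -11.99 w 0.017 F [-0.5 -0.4 -0.5] q [ 4. 30. 66. -0. 84. 16.]
.596,.157,.187,-12 lin [-0.4  0.1 25.6] ang [0. 0. 0.]
```

View pics/j1.png

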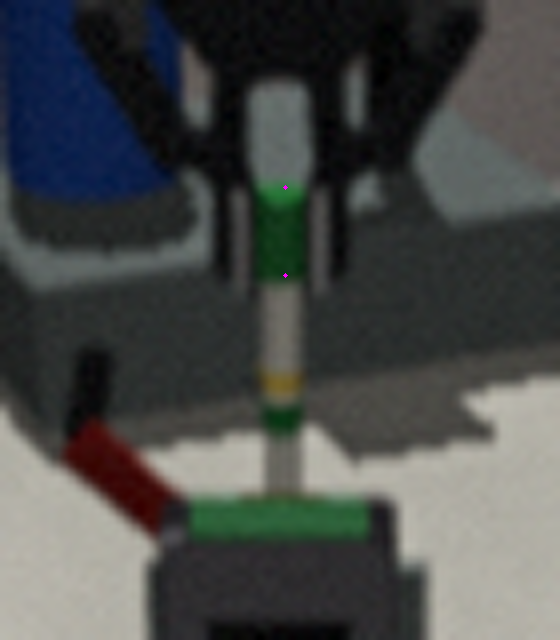

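View pics/j2.png

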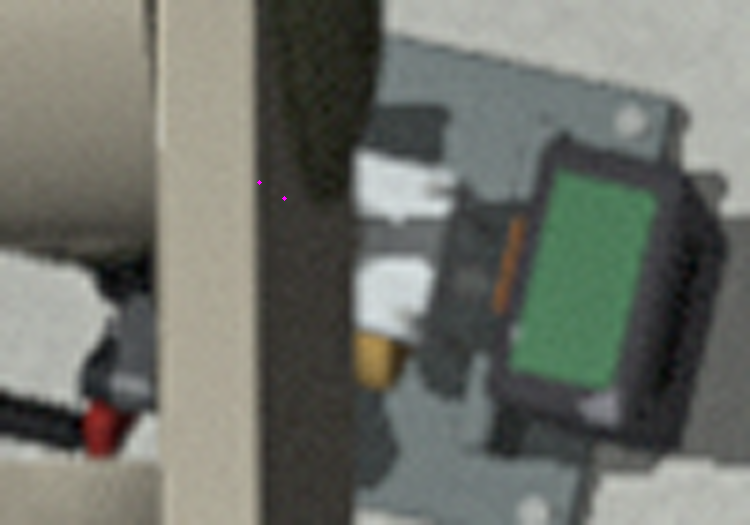

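No contact force with the tip nominally at the mouth. Continuing down in small steps.

Call:
servo_tool --commands '[{"linear":[0,0,3],"angular":[0,0,0],"gripper":-1},{"linear":[0,0,6],"angular":[0,0,0],"gripper":-1},{"linear":[0,0,9],"angular":[0,0,0],"gripper":-1},{"linear":[0,0,9],"angular":[0,0,0],"gripper":-1}]'

```text
time_s: 10.15
position: [0.5958, 0.1575, 0.2027]
tool_rot: [[0.208, 0.978, -0.001], [0.978, -0.208, -0.0], [-0.0, -0.001, -1.0]]
ft_force: [-0.2, -0.1, -1.4]
grip_width: 0.0171
```

Call:
servo_tool --commands '[{"linear":[0,0,3],"angular":[0,0,0],"gripper":-1},{"linear":[0,0,6],"angular":[0,0,0],"gripper":-1},{"linear":[0,0,9],"angular":[0,0,0],"gripper":-1},{"linear":[0,0,9],"angular":[0,0,0],"gripper":-1}]'

```text
time_s: 10.55
position: [0.5957, 0.1575, 0.1938]
tool_rot: [[0.208, 0.978, -0.001], [0.978, -0.208, -0.0], [-0.0, -0.001, -1.0]]
ft_force: [0.4, -2.8, -1.0]
grip_width: 0.017
```

Call:
servo_tool --commands '[{"linear":[-0.3,0,2],"angular":[0,0,0],"gripper":-1},{"linear":[-0.6,0,4],"angular":[0,0,0],"gripper":-1},{"linear":[-0.6,0,5],"angular":[0,0,0],"gripper":-1},{"linear":[-0.6,0,5],"angular":[0,0,0],"gripper":-1}]'

```text
time_s: 10.95
position: [0.5957, 0.1571, 0.1891]
tool_rot: [[0.208, 0.978, -0.0], [0.978, -0.208, 0.0], [0.0, -0.0, -1.0]]
ft_force: [0.2, -0.1, -1.3]
grip_width: 0.017
```

Call:
servo_tool --commands '[{"linear":[0,0,1],"angular":[0,0,0],"gripper":-1},{"linear":[0,0,2],"angular":[0,0,0],"gripper":-1},{"linear":[0,0,2],"angular":[0,0,0],"gripper":-1}]'

```text
time_s: 11.25
position: [0.5957, 0.157, 0.1872]
tool_rot: [[0.208, 0.978, -0.0], [0.978, -0.208, 0.0], [0.0, -0.0, -1.0]]
ft_force: [-0.9, -0.6, -1.6]
grip_width: 0.0165
```

Call:
servo_tool --commands '[{"linear":[0,0,1],"angular":[0,0,0],"gripper":-1},{"linear":[0,0,1.5],"angular":[0,0,0],"gripper":-1},{"linear":[0,0,1.5],"angular":[0,0,0],"gripper":-1}]'

```text
time_s: 11.55
position: [0.5959, 0.1571, 0.1868]
tool_rot: [[0.208, 0.978, 0.001], [0.978, -0.208, 0.0], [0.0, 0.001, -1.0]]
ft_force: [-0.8, -0.3, 5.6]
grip_width: 0.0168
```

It touched the floor: +5.6 N, z stopped at 0.1868, which matches the expected 0.187. I'll release and retreat up.

Call:
servo_tool --commands '[{"linear":[0,0,0],"angular":[0,0,0],"gripper":0},{"linear":[0,0,0],"angular":[0,0,0],"gripper":0},{"linear":[0,0,0],"angular":[0,0,0],"gripper":0},{"linear":[0,0,0],"angular":[0,0,0],"gripper":0},{"linear":[0,0,-15],"angular":[0,0,0],"gripper":0},{"linear":[0,0,-45],"angular":[0,0,0],"gripper":0},{"linear":[0,0,-80],"angular":[0,0,0],"gripper":0},{"linear":[0,0,-100],"angular":[0,0,0],"gripper":0},{"linear":[0,0,-100],"angular":[0,0,0],"gripper":0}]'

```text
time_s: 12.45
position: [0.5965, 0.1571, 0.2889]
tool_rot: [[0.208, 0.978, 0.006], [0.978, -0.208, 0.0], [0.002, 0.006, -1.0]]
ft_force: [-0.0, 0.6, 0.1]
grip_width: 0.0424
```

```bash
python3 mv.py
python3 - <<'E'
from rig import env
from h import *
for n in("side","top"):
    p=env.get_image(n); pickle.dump(p,open(n+"7.pkl","wb"))
P=[np.array([.5958,.157,z]) for z in (.21,.18)]
crop(load("side7"),280,90,350,170,8,"pics/k1.png",P); crop(load("top7"),140,120,300,230,4.8,"pics/k2.png",P)
E
```

```text
t 12.45 p [0.5965 0.1571 0.2889] yawY -11.98 w 0.0424 F [-0.   0.6  0.1] q [ 4. 27. 58.  0. 95. 16.]
```

View pics/k1.png

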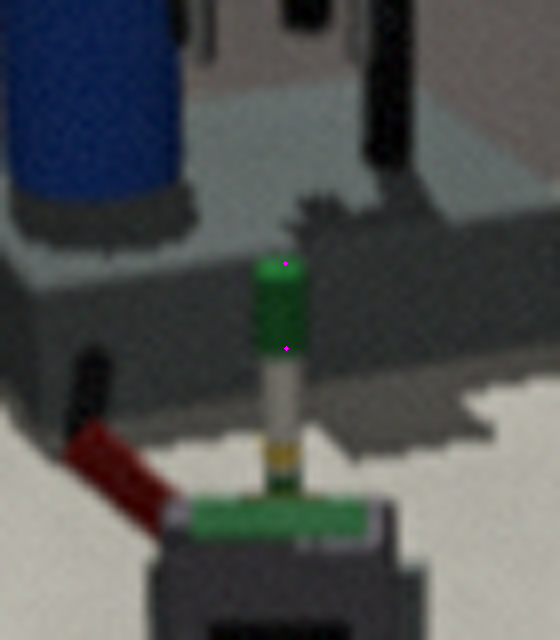

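View pics/k2.png

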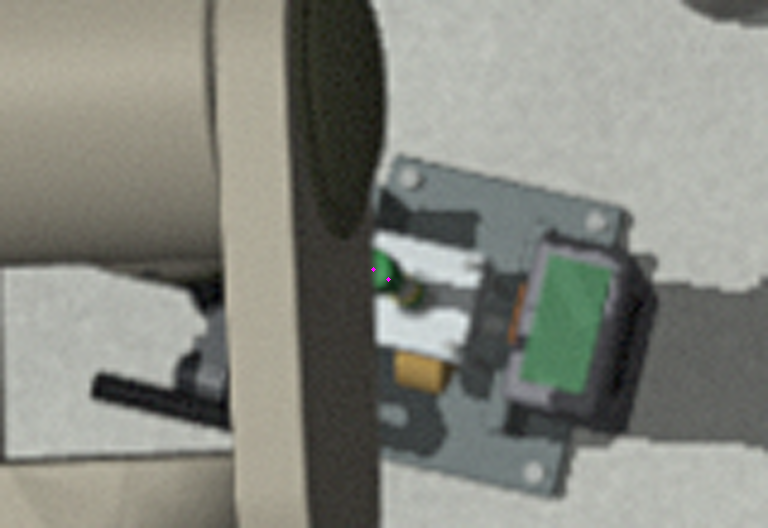

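The rod stands upright in the socket: cap top at side crop (281,267), matching a floor-seated height of z 0.21. Next is the lever, with the jaws along reader x and pinching the handle about 10 mm outside its middle.

```bash
python3 mv.py .548,.274,.23,-12 .548,.274,.1137,-12
```

```text
t 12.55 p [0.5956 0.157  0.2851] yawY -11.99 w 0.0425 F [-0.9  0.  -0.6] q [ 4. 27. 58.  0. 95. 16.]
.548,.274,.23,-12 lin [104.6 -70.8  55.1] ang [-0.  0.  0.]
.548,.274,.1137,-12 lin [104.6 -70.7 171.4] ang [-0.  0.  0.]
```

Call:
servo_tool --commands '[{"linear":[20,-13,0],"angular":[0,0,0],"gripper":0},{"linear":[52,-35,5],"angular":[0,0,0],"gripper":0},{"linear":[82,-55,20],"angular":[0,0,0],"gripper":0},{"linear":[100,-68,45],"angular":[0,0,0],"gripper":0},{"linear":[104.6,-70.8,75],"angular":[0,0,0],"gripper":0},{"linear":[104.6,-70.8,100],"angular":[0,0,0],"gripper":0},{"linear":[104.6,-70.8,110],"angular":[0,0,0],"gripper":0},{"linear":[104.6,-70.8,110],"angular":[0,0,0],"gripper":0},{"linear":[104.6,-70.8,110],"angular":[0,0,0],"gripper":0}]'

```text
time_s: 13.45
position: [0.5486, 0.2739, 0.1764]
tool_rot: [[0.208, 0.978, 0.001], [0.978, -0.208, 0.0], [0.0, 0.001, -1.0]]
ft_force: [-0.4, 0.2, 0.5]
grip_width: 0.0425
```

```bash
python3 mv.py .548,.274,.1137,-12
python3 - <<'E'
from rig import env
from h import *
for n in("side","top"):
    p=env.get_image(n); pickle.dump(p,open(n+"8.pkl","wb"))
crop(load("side8"),255,80,355,170,6,"pics/l1.png"); crop(load("top8"),140,120,300,230,4.8,"pics/l2.png")
E
```

```text
t 13.45 p [0.5486 0.2739 0.1764] yawY -12.01 w 0.0425 F [-0.4  0.2  0.5] q [15. 31. 70.  0. 79. 27.]
.548,.274,.1137,-12 lin [-0.  -0.7 62.7] ang [ 0. -0. -0.]
```

View pics/l1.png

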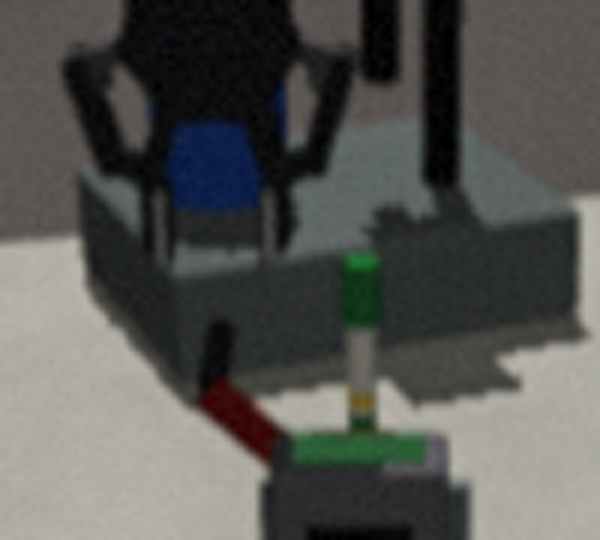

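View pics/l2.png

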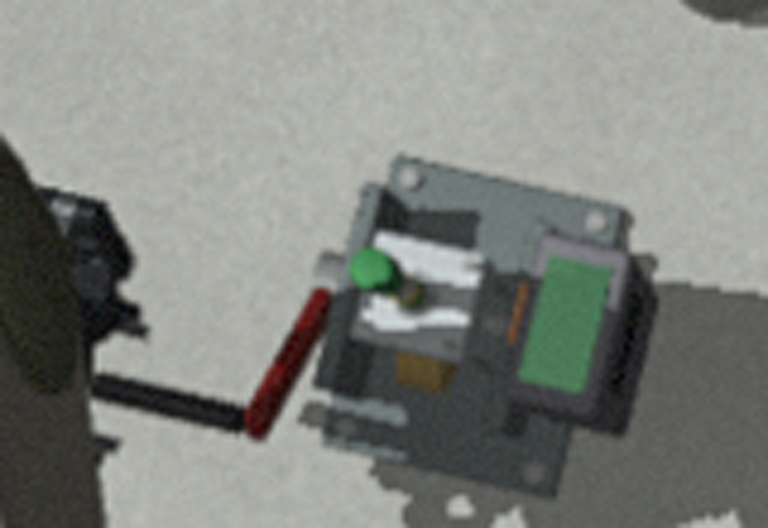

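The open jaws straddle the handle in both views: side crop fingers at 162 and 270, handle at 217. I'll descend and pinch.

Call:
servo_tool --commands '[{"linear":[0,-0.5,25],"angular":[0,0,0],"gripper":0},{"linear":[0,-0.5,45],"angular":[0,0,0],"gripper":0},{"linear":[0,-0.5,58],"angular":[0,0,0],"gripper":0},{"linear":[0,-0.5,63],"angular":[0,0,0],"gripper":0},{"linear":[0,-0.5,63],"angular":[0,0,0],"gripper":0},{"linear":[0,-0.5,63],"angular":[0,0,0],"gripper":-1},{"linear":[0,-0.5,63],"angular":[0,0,0],"gripper":-1},{"linear":[0,-0.5,63],"angular":[0,0,0],"gripper":-1},{"linear":[0,-0.5,63],"angular":[0,0,0],"gripper":-1},{"linear":[0,-0.5,63],"angular":[0,0,0],"gripper":-1}]' --force 25

```text
time_s: 14.55
position: [0.547, 0.2745, 0.1138]
tool_rot: [[0.207, 0.978, -0.001], [0.978, -0.207, 0.001], [0.0, -0.001, -1.0]]
ft_force: [-5.3, 1.7, 4.8]
grip_width: 0.0129
```

```bash
python3 mv.py
python3 - <<'E'
import numpy as np
from rig import env
o=env.observe();R=o["tool_rot"];p=o["position"]
A=np.array([.6181,.2591,.052-.008]); ex=np.array([.978,-.208,0])
for f in np.arange(-.8,.41,.1):
    X=A+.1*np.sin(f)*ex+[0,0,.1*np.cos(f)]
    print(round(f,1),np.round(R.T@(X-p)*1000,1))
E
```

```text
t 14.55 p [0.547  0.2745 0.1138] yawY -11.97 w 0.0129 F [-5.3  1.7  4.8] q [16. 34. 75.  0. 71. 28.]
-0.8 [-0.3  1.   0.2]
-0.7 [-0.3  8.3 -6.7]
-0.6 [ -0.3  16.3 -12.7]
-0.5 [ -0.3  24.8 -17.9]
-0.4 [ -0.3  33.8 -22.3]
-0.3 [ -0.3  43.2 -25.7]
-0.2 [ -0.3  52.9 -28.2]
-0.1 [ -0.3  62.7 -29.7]
-0.0 [ -0.3  72.7 -30.2]
0.1 [ -0.3  82.7 -29.7]
0.2 [ -0.3  92.6 -28.3]
0.3 [ -0.3 102.3 -25.8]
0.4 [ -0.3 111.7 -22.4]
```

Call:
servo_tool --commands '[{"linear":[0,4,-3.5],"angular":[0,0,0],"gripper":-1},{"linear":[0,7.3,-6.9],"angular":[0,0,0],"gripper":-1},{"linear":[0,15.3,-12.9],"angular":[0,0,0],"gripper":-1},{"linear":[0,23.8,-18.1],"angular":[0,0,0],"gripper":-1},{"linear":[0,32.8,-22.5],"angular":[0,0,0],"gripper":-1},{"linear":[0,42.2,-25.9],"angular":[0,0,0],"gripper":-1},{"linear":[0,51.9,-28.4],"angular":[0,0,0],"gripper":-1},{"linear":[0,61.7,-29.9],"angular":[0,0,0],"gripper":-1},{"linear":[0,71.7,-30.4],"angular":[0,0,0],"gripper":-1},{"linear":[0,81.7,-29.9],"angular":[0,0,0],"gripper":-1},{"linear":[0,81.7,-29.9],"angular":[0,0,0],"gripper":-1},{"linear":[0,81.7,-29.9],"angular":[0,0,0],"gripper":-1}]'

```text
time_s: 15.75
position: [0.6275, 0.2577, 0.144]
tool_rot: [[0.207, 0.978, 0.001], [0.978, -0.207, 0.001], [0.001, 0.0, -1.0]]
ft_force: [-3.5, 1.5, 5.3]
grip_width: 0.0131
```

```bash
python3 mv.py
python3 - <<'E'
from rig import env
from h import *
p=env.get_image("side"); pickle.dump(p,open("side9.pkl","wb"))
crop(p,255,80,355,170,6,"pics/m1.png",[np.array([.5958,.157,z]) for z in(.21,.221)])
o=env.observe();print(proj(p,np.array([.5958,.157,.21])),proj(p,np.array([.5958,.157,.221])))
E
```

```text
t 15.75 p [0.6275 0.2577 0.144 ] yawY -11.97 w 0.0131 F [-3.5  1.5  5.3] q [12. 39. 60.  0. 81. 24.]
[[315.19832111 122.37504027]] [[315.15957192 118.37577565]]
```

View pics/m1.png

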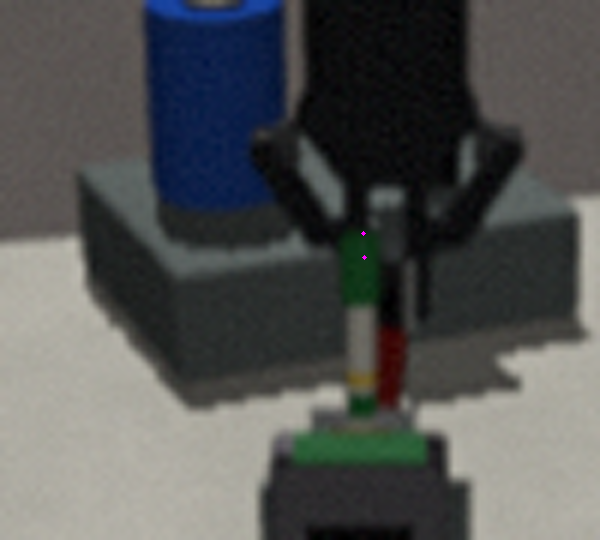

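The lift has risen with the rod still seated. The lever sits at about 0.10 past upright, both from the travel since rest and relative to the socket. It needs about 19 mm more.

Call:
servo_tool --commands '[{"linear":[0,5,0.4],"angular":[0,0,0],"gripper":-1},{"linear":[0,10,1.4],"angular":[0,0,0],"gripper":-1},{"linear":[0,15,2.7],"angular":[0,0,0],"gripper":-1},{"linear":[0,19.2,3.9],"angular":[0,0,0],"gripper":-1},{"linear":[0,19.2,3.9],"angular":[0,0,0],"gripper":-1},{"linear":[0,19.2,3.9],"angular":[0,0,0],"gripper":-1},{"linear":[0,19.2,3.9],"angular":[0,0,0],"gripper":-1},{"linear":[0,19.2,3.9],"angular":[0,0,0],"gripper":-1}]'

```text
time_s: 16.6
position: [0.6463, 0.2536, 0.1391]
tool_rot: [[0.207, 0.978, 0.001], [0.978, -0.207, 0.001], [0.001, 0.0, -1.0]]
ft_force: [-2.8, 3.8, 3.5]
grip_width: 0.0129
```

```bash
python3 mv.py
python3 - <<'E'
from rig import env
from h import *
p=env.get_image("side"); pickle.dump(p,open("side10.pkl","wb"))
q=env.get_image("top"); pickle.dump(q,open("top10.pkl","wb"))
X=env.observe()["position"]; ex=np.array([.978,-.208,0])
print("travel",(X-[.547,.2745,0])@ex,"vs socket",(X-[.5958,.157,0])@ex)
crop(p,275,100,345,165,9,"pics/n1.png",[np.array([.5958,.157,z]) for z in(.21,.221)])
crop(q,140,120,300,230,4.8,"pics/n2.png")
# cap vertical shift by correlation, side7 (down), 9, 10
a=load("side8")["frame"][118:138,308:323].astype(np.uint8)
for n in("side8","side9","side10"):
    f=load(n)["frame"]; m=(f[:,:,1].astype(int)-f[:,:,2]>35)&(f[:,:,1].astype(int)-f[:,:,0]>20)
    m[:, :305]=0; m[:,325:]=0; m[:100]=0; m[146:]=0
    ys,xs=np.nonzero(m); print(n,ys.min(),ys.max(),ys.mean(),xs.mean(),len(ys))
E
```

```text
t 16.6 p [0.6463 0.2536 0.1391] yawY -11.97 w 0.0129 F [-2.8  3.8  3.5] q [12. 41. 57.  0. 82. 24.]
travel 0.10148983674393934 vs socket 0.02932343674393938
side8 122 133 126.6590909090909 314.47727272727275 44
side9 120 129 124.25 314.53125 32
side10 118 129 122.6086956521739 314.4130434782609 46
```

View pics/n1.png

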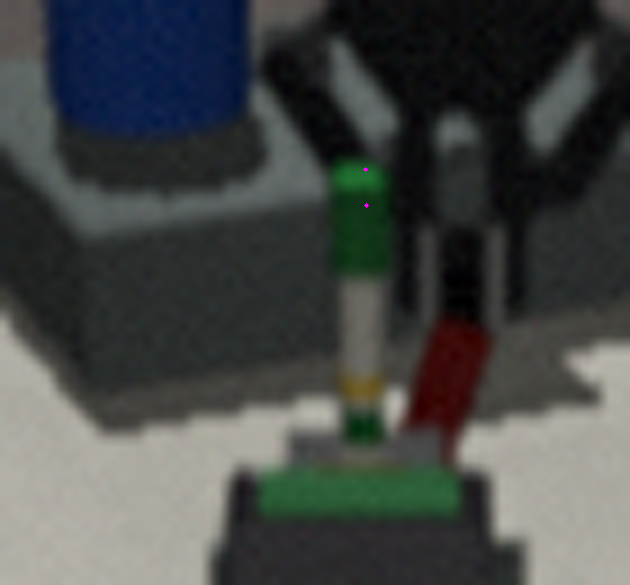

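View pics/n2.png

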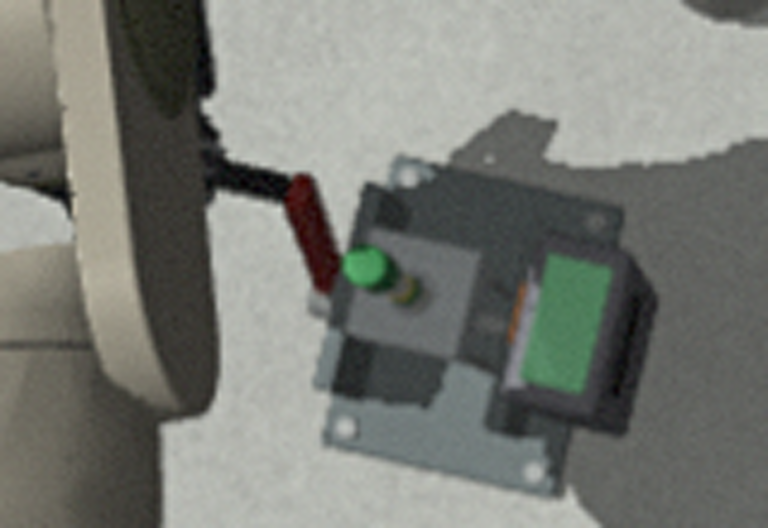

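The cap rose 4 px, as predicted for 11 mm, and travel of 101.5 mm puts the lever at about 0.30 past upright. I'll do a final check of the whole scene, and hold a few rows to confirm it's steady.

Call:
servo_tool --commands '[{"linear":[0,0,0],"angular":[0,0,0],"gripper":-1},{"linear":[0,0,0],"angular":[0,0,0],"gripper":-1},{"linear":[0,0,0],"angular":[0,0,0],"gripper":-1},{"linear":[0,0,0],"angular":[0,0,0],"gripper":-1},{"linear":[0,0,0],"angular":[0,0,0],"gripper":-1},{"linear":[0,0,0],"angular":[0,0,0],"gripper":-1}]'

```text
time_s: 17.3
position: [0.6463, 0.2536, 0.1391]
tool_rot: [[0.207, 0.978, 0.001], [0.978, -0.207, 0.001], [0.001, 0.0, -1.0]]
ft_force: [-2.4, 4.5, 2.8]
grip_width: 0.0132
```

Run:
```python
from rig import env
import cv2
cv2.imwrite("pics/o1.png",env.get_image("side")["frame"])
```

```text
(no output)
```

View pics/o1.png

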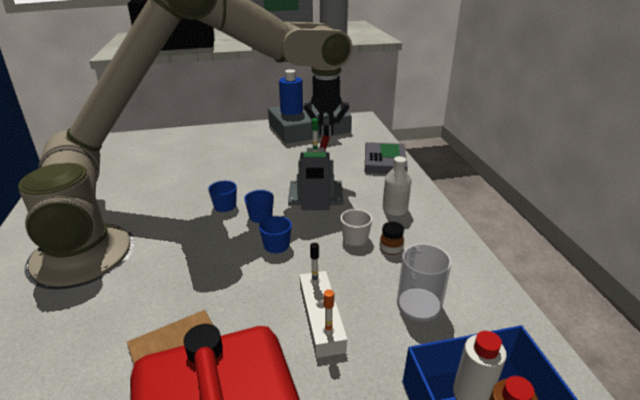

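The cups, at (223,196), (259,206), (276,234) and (356,228), and everything else are where they began. The blue cup stands, the rod is in the lift, and the lever is held steady.

```bash
python3 -c "
from rig import env
print(env.close_job())"
```

```text
the job is handed in; nothing more can be done
None
```

The job is done and handed in at about 17 s, with the gripper still holding the lever at the top.

- **Dip:** I took the green-capped rod from the middle hole of the rack and dipped it in the rightmost blue cup. The tip went about 28 mm below the rim by arm position. The front rim hid the tip in the picture, so I could not see the depth directly.
- **Seating:** The rod went into the lift's socket until it touched the floor (5.6 N, stopping at the expected height), and I let go. It stood upright at the expected height.
- **Lever:** I pinched the handle and turned it to about 0.30 rad past upright. Travel since rest and position relative to the socket agreed to within about 0.01 rad. The rod cap rose 4 px in the side view, which matches the 11 mm lift.
- **Last checks:** The position and grip held steady for 0.6 s. The final picture shows the blue cup standing and everything else where it started. I did not test whether the lift sinks on either side of this angle.

No check failed. The only oddity was a steady 3–5 N on the wrist while holding the lever. The spring accounts for part of it, and I left the sideways and upward parts alone because they were small.

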